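# Seal the PCR strip with the roller and close the cycler

## Robot

A 7-joint arm with a two-finger parallel gripper is mounted at the origin on a cart in front of the work surface, level with it; the furniture and walls round the work are solid. World frame = base frame: x ahead of the robot, y to its left, z up, the work surface at z = 0. Lengths are in mm, angles in rad, forces in N, time in s.
With the tool pointing down it reaches from about 400 to 875 mm from the base axis. Payload 4.4 kg.
Tool frame: the origin (TCP) lies midway between the tips of the shut fingers; the grasp point (between the pads) lies 19 mm behind it; z points along the fingers, y is the line along which they close (so a half turn about z gives the same grasp; the last joint's range is limited). The gripper opens to 85 mm and grips with 20 to 120 N. Pads are 22 mm wide; open, the fingers measure 114 mm over their backs; the gripper's body (76 mm by 85 mm) begins 54 mm behind the grasp point. The pads swing forward as they close: fully open they stand 13 mm farther back than shut.
Start: joints at [1.233, 0.628, 0.038, 1.517, -0.027, 0.996, -0.02], TCP at [174.53, -626.145, 231.313] pointing down, gripper open.
Joint ranges: [-3.06, 3.06], [-0.37, 2.12], [-1.25, 1.32], [0.18, 2.47], [-1.1, 4.24], [0.23, 1.98], [-2.94, 2.94]. Speed limits (rad/s): [2.57, 2.57, 3.14, 3.14, 3.14, 3.14, 3.14].

## Interface

Orientations are given as [roll, pitch, yaw] about the fixed x, y, z axes, in that order (R = Rz(yaw) Ry(pitch) Rx(roll)).
In Python, from cell import ctrl gives the robot as it stands.
- The arm moves only by the shell command python3 -m handwheel 'ROWS'. ROWS is JSON, a list of rows, each a list of 3 entries, a list of its own where there are three numbers: the turn, a rotation vector about the tool's x, y, z in degrees, then the shift along the tool's x, y, z in m, then the closure, from 0 (fully open) to 1 (shut). A call has 1 to 5 rows; each row shifts and turns the commanded pose from where the row before left it, along the tool's axes as they then stand; what a row does not reach is not made up. A row lasts 1/12 s, in which the tool goes at most 41.7 mm and 7.16 degrees, less where a joint would pass 70% of its speed; a pose out of reach is approached as far as the arm can. A call is refused whole if a number of a shift passes 0.0417 or a number of a turn 7.16, either way. A call with a gripper value outside its range is refused whole. The fingers move at their own pace and stop on an object; the grip force is fixed at half the most. Time passes only in rows, so rows that do not move let the fingers close. It gives the time, the measured TCP pose, the force, the opening and the grip force at its end, in the units of the state.
- ctrl.read_state(): the state, without advancing time (a new reading comes with each control period).
- ctrl.get_image(name): name is "side" or "top" or "wrist"; returns a dict with "pixels" (480x640x3 uint8, red, green, blue), "fx", "fy", "cx", "cy" (pixels), "pose" (4x4, takes a point from camera to world coordinates); the wrist camera has in their place "T_tool_cam" (4x4, takes a point from camera to tool coordinates, whose origin is the TCP and whose axes are the flange's). Camera axes: x right, y up, looking along -z (the intrinsics and any distortion apply to the point x, -y, -z); pixel columns grow to the right and rows downward; lengths in mm; the calibration is good to about 2 mm. A picture is of the moment at which its call begins: read the wrist's pose just before it. There is no depth.
- ctrl.finish_job(): hands the job in; it is judged then, once.
The state is a dict: "clock": time; "qpos": joint angles; "qd": joint speeds; "tau": joint torques, N m; "eef_pos": TCP position; "tool_rot": TCP orientation; "force": force on the tool from outside, world axes, zero at the start; "torque": the same for the moment, N m; "width": finger opening in mm; "gripper_force": force on a finger pad.
Only numpy, scipy, OpenCV 4.12 (cv2) and the standard library are available. Lean on these libraries where they do the work, as an engineer would, in place of code of your own. Each camera call takes 0.05 s, during which the arm holds its last target. There are 200 camera calls.

## Task

The caps on the blue strip in the thermal cycler are only loosely on: take the spring-loaded roller from its rest and run it along the blue strip with steady pressure until all twelve caps are fully home, without bottoming the roller's spring or pressing the caps with the gripper (swing the lid further open first if it is in the way). Then hang the roller back in its rest, seated upright on its flange, and shut the cycler's lid fully without slamming it. Leave the bottles, tip box and dish round about where they are.

Things in the scene. Friction and masses are not known exactly. Their poses are not given: they have to be found in the camera images.
- cycler: White thermal cycler, fixed, lid open; x -107 to 100 mm, y +-75, top z 96. Origin under it on the bench, z up; control panel at -x. Three cap strips along y lie in its well block (top z 102) at x = -34.5, -16.5 and 1.5 in any order: blue (loose caps), green and white (caps home). Lid hinge at the back: a line along y through (85, 0, 104) mm.
- cycler_lid (a joint): Lid angle, rad: 0 shut and level, grows as it opens up and back, 1.75 the stop, just past upright. Starts between 1.05 and 1.7; below about 1.5 it overhangs the strips. A friction hinge (0.4 N m) keeps it at any angle. Lid 0.3 kg, 142 mm wide along y, 30 mm thick: flat top z = 134 mm when shut, reaching 146 mm from the hinge axis.
- lid_lip (a point): Point in the blue lip at the middle of the lid's free edge: 158 mm from the hinge axis along the lid, 17 mm above the lid's underside (the underside's plane contains the hinge axis). The lip is 64 mm wide along the hinge, 9 mm thick, and sticks out 21 mm past the lid's edge (146 to 167 mm from the hinge). Axes: x from lip to hinge, y along the hinge, z out of the lid's top.
- strip_blue: Strip of 12 tubes with BLUE caps, 107 mm long along its y, 8 mm wide, fixed in the block; yaw as the cycler. Origin: its middle, at block-top height. Caps 7.8 mm across, 9 mm apart; flat tops 11.5 mm above the origin when fully up, 8.5 mm when home. Each starts 2 to 3 mm proud, takes about 4 N straight down and stays where pushed.
- roller: Sealing roller, about 0.18 kg, upright. From the origin up: orange wheel 22 mm across, 14 mm wide, free on an axle along x (rolls along y), in a sprung fork 22 mm wide; flange 37 mm across (underside at 42 mm); orange square grip 24 x 24 mm from 47 to 117 mm; black button to 121. Origin: lowest point of the wheel, spring extended. Half a turn about z is the same.
- roller_spring (a joint): How far the roller's spring is pressed in, m: 0 extended, 0.012 bottomed. Force on the wheel = 3 N + 1.2 N per mm.
- roller_rest: Fixed rest of the roller: dark base plate 90 (x) x 74 x 8 mm with a grey square socket in its middle, inner width 32 mm, walls 5 mm, rim 52 mm above the bench. Origin: on the bench, under the socket. The parked roller hangs upright by its flange on the rim, its origin 10 mm above the bench, wheel clear of the base, turned as the rest within 0.05 rad.
- blue_cap_1 (a joint): How far blue cap 1 of 12 is pressed down, m: 0 fully up, 0.003 home; it lies at y = -49.5 mm on its strip.
- blue_cap_2 (a joint): How far blue cap 2 of 12 is pressed down, m: 0 fully up, 0.003 home; it lies at y = -40.5 mm on its strip.
- blue_cap_3 (a joint): How far blue cap 3 of 12 is pressed down, m: 0 fully up, 0.003 home; it lies at y = -31.5 mm on its strip.
- blue_cap_4 (a joint): How far blue cap 4 of 12 is pressed down, m: 0 fully up, 0.003 home; it lies at y = -22.5 mm on its strip.
- blue_cap_5 (a joint): How far blue cap 5 of 12 is pressed down, m: 0 fully up, 0.003 home; it lies at y = -13.5 mm on its strip.
- blue_cap_6 (a joint): How far blue cap 6 of 12 is pressed down, m: 0 fully up, 0.003 home; it lies at y = -4.5 mm on its strip.
- blue_cap_7 (a joint): How far blue cap 7 of 12 is pressed down, m: 0 fully up, 0.003 home; it lies at y = 4.5 mm on its strip.
- blue_cap_8 (a joint): How far blue cap 8 of 12 is pressed down, m: 0 fully up, 0.003 home; it lies at y = 13.5 mm on its strip.
- blue_cap_9 (a joint): How far blue cap 9 of 12 is pressed down, m: 0 fully up, 0.003 home; it lies at y = 22.5 mm on its strip.
- blue_cap_10 (a joint): How far blue cap 10 of 12 is pressed down, m: 0 fully up, 0.003 home; it lies at y = 31.5 mm on its strip.
- blue_cap_11 (a joint): How far blue cap 11 of 12 is pressed down, m: 0 fully up, 0.003 home; it lies at y = 40.5 mm on its strip.
- blue_cap_12 (a joint): How far blue cap 12 of 12 is pressed down, m: 0 fully up, 0.003 home; it lies at y = 49.5 mm on its strip.
- tip_box: Bystander: yellow pipette-tip box with a clear lid, shut, 93 x 127 x 69 mm, long side along its y. Origin: middle of its underside.
- reagent_amber: Bystander: brown bottle with a black cap, 42 mm across, 81 mm high. Origin: middle of its underside.
- reagent_white: Bystander: white bottle with a blue cap, 48 mm across, 93 mm high. Origin: middle of its underside.
- wash_bottle: Bystander: white wash bottle with a blue bent spout, 68 x 113 mm in plan, 188 mm high. Origin: middle of its underside.
- petri_dish: Bystander: petri dish, 61 mm across, 15 mm high. Origin: middle of its underside.
Mind the look-alikes: they are no part of the job. Leave any red look-alike of the roller alone. What is shaped like the roller_rest but red is not meant.

How it is judged:
By the outcome, as a careful person would: the job done as asked, in the order asked, and still so for the second after the job is handed in, with the robot touching nothing.
It also fails if it takes over 72 s, if anything falls off the work surface, if the arm or the gripper's body presses on something with over 40 N, if the wrist force passes 120 N, or if a joint passes its speed limit or range.

## Working session

There is one attempt and no reset: what is moved stays moved. The work goes in short steps, Python scripts to look and compute and a shell command to move; the robot and the scene stay as the last step left them, time stands still between calls to the robot, and variables do not carry over. Pictures are saved under pics/ and viewed, at most 10 in all, crops included, and the job is handed in when it is done.

```bash
mkdir -p pics; ls; cat > h.py <<'E'
import numpy as np, cv2
from cell import ctrl
from scipy.spatial.transform import Rotation as R
def save(n,f):
    im=ctrl.get_image(n); cv2.imwrite(f,im["pixels"][:,:,::-1]); return im
E
python3 - <<'E'
from h import *
s=ctrl.read_state(); print(s)
for n in("top","side"):
    im=save(n,f"pics/{n}0.png"); np.save(f"{n}0.npy",im,allow_pickle=True)
    print(n,{k:(np.round(v,3).tolist() if k!='pixels' else 0) for k,v in im.items()})
E
```

```text
pics
{'clock': 0.0, 'qpos': array([ 1.23321737,  0.6293197 ,  0.03842845,  1.51836577, -0.02699715,
        0.99630493, -0.02001385]), 'qd': array([-0.00061927,  0.00055526, -0.00039994, -0.0001247 , -0.00040016,
        0.00127562,  0.00014983]), 'tau': array([ 5.60516746e-04, -5.63387203e+01,  1.22610312e+00, -1.93436569e+01,
        1.09463718e-02,  1.06313929e-02, -1.81151512e-05]), 'eef_pos': array([ 174.35699301, -625.53102971,  230.40668504]), 'tool_rot': array([-3.13971254e+00,  1.79561457e-05,  2.71777651e-01]), 'force': array([ 0.8128516 , -0.21689196,  0.13002291]), 'torque': array([-0.03218216,  0.01526989,  0.03016157]), 'gripper_force': 0.0, 'width': 85.01718280018088}
top {'pixels': 0, 'fx': 469.418, 'fy': 469.418, 'cx': 323.056, 'cy': 233.127, 'pose': [[-0.025, 0.989, -0.144, 386.286], [-1.0, -0.025, 0.003, 13.078], [-0.001, 0.144, 0.99, 1419.018], [0.0, 0.0, 0.0, 1.0]]}
side {'pixels': 0, 'fx': 441.631, 'fy': 441.631, 'cx': 318.492, 'cy': 246.378, 'pose': [[0.958, 0.185, -0.221, 341.289], [-0.288, 0.614, -0.735, -712.83], [-0.0, 0.767, 0.641, 713.008], [0.0, 0.0, 0.0, 1.0]]}
```

View pics/top0.png

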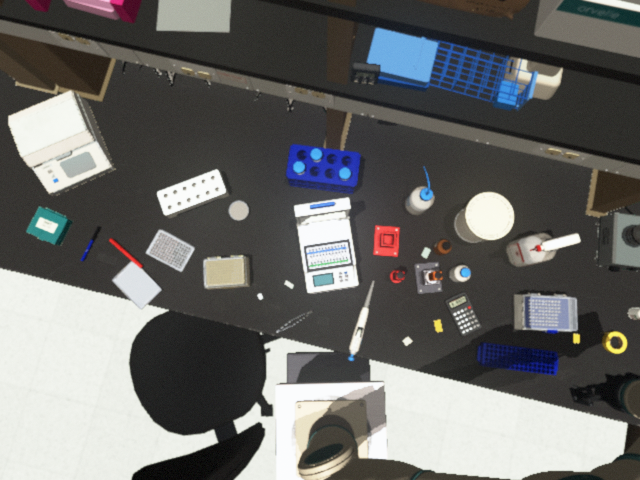

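View pics/side0.png

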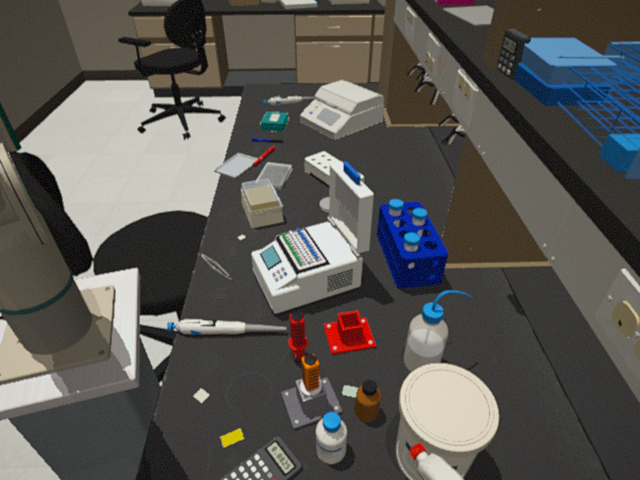

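The top view shows the cycler at about (328,250), with its lid near upright. The grey rest with the orange roller is at (428,278), and the red decoys are at (387,240) and (397,275). I'll look closer at both and measure.

```bash
cat >> h.py <<'E'
def ray(im,u,v):
    T=np.array(im["pose"]); d=np.array([(u-im["cx"])/im["fx"],-(v-im["cy"])/im["fy"],-1.]); return T[:3,3],T[:3,:3]@d
def onz(im,u,v,z):
    o,d=ray(im,u,v); return o+d*(z-o[2])/d[2]
def proj(im,p):
    T=np.array(im["pose"]); c=T[:3,:3].T@(np.asarray(p,float)-T[:3,3]); return np.array([im["cx"]+im["fx"]*c[0]/-c[2], im["cy"]-im["fy"]*c[1]/-c[2]])
def tri(a,ua,b,ub):
    o1,d1=ray(a,*ua);o2,d2=ray(b,*ub)
    t=np.linalg.lstsq(np.c_[d1,-d2],o2-o1,rcond=None)[0]; p,q=o1+d1*t[0],o2+d2*t[1]
    return (p+q)/2,np.linalg.norm(p-q)
E
python3 - <<'E'
from h import *
t=np.load("top0.npy",allow_pickle=True).item();s=np.load("side0.npy",allow_pickle=True).item()
a=cv2.resize(t["pixels"][190:310,285:485,::-1],None,fx=4,fy=4,interpolation=cv2.INTER_CUBIC)
cv2.imwrite("pics/tc.png",a)
b=cv2.resize(s["pixels"][150:430,230:430,::-1],None,fx=2.1,fy=2.1,interpolation=cv2.INTER_CUBIC)
cv2.imwrite("pics/sc.png",b)
E
```

```text
(no output)
```

View pics/tc.png

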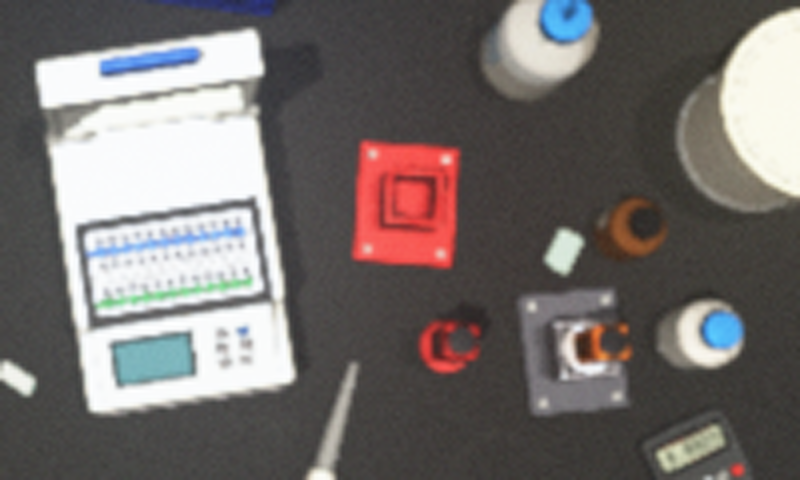

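View pics/sc.png

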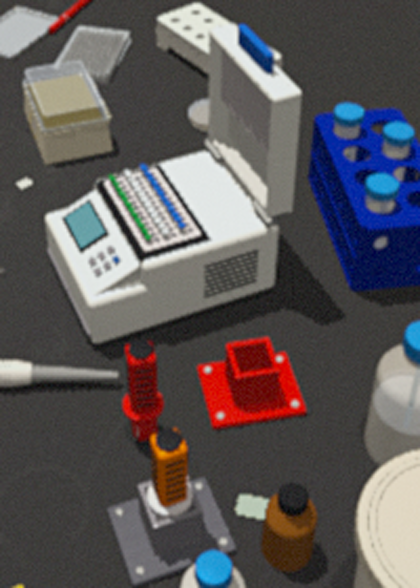

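The blue strip is the row nearest the lid (crop (88,254)–(245,232)) and green is nearest the panel. The rest plate corners are around crop (522,295)–(628,405), the roller's black button is near (612,338), and the lip is at (150,62). Next I'll measure with masks.

```bash
python3 - <<'E'
from h import *
t=np.load("top0.npy",allow_pickle=True).item();s=np.load("side0.npy",allow_pickle=True).item()
def masks(im,box,lo,hi):
    x0,y0,x1,y1=box; h=cv2.cvtColor(im["pixels"][y0:y1,x0:x1],cv2.COLOR_RGB2HSV)
    m=cv2.inRange(h,lo,hi); n,l,st,c=cv2.connectedComponentsWithStats(m)
    return m,[(st[i,4],c[i]+[x0,y0]) for i in range(1,n) if st[i,4]>5]
B=((100,90,60),(125,255,255)); G=((50,80,60),(80,255,255))
res={}
for nm,im,box in(("top",t,(302,238,352,270)),("side",s,(275,222,330,275))):
  for c,k in((B,"blue"),(G,"green")):
    m,_=masks(im,box,*c); ys,xs=np.nonzero(m); P=np.c_[xs,ys]+np.array(box[:2])
    W=np.array([onz(im,*p,113) for p in P])
    q=cv2.fitLine(W[:,:2].astype(np.float32),cv2.DIST_HUBER,0,.01,.01).ravel()
    a=(W[:,:2]-q[2:])@q[:2]; n=np.abs((W[:,:2]-q[2:])@[-q[1],q[0]])<8
    mid=q[2:]+q[:2]*(a[n].max()+a[n].min())/2
    print(nm,k,len(P),"dir",np.degrees(np.arctan2(q[1],q[0])),"len",np.ptp(a[n]),"mid",mid)
# lip
for nm,im,box in(("top",t,(300,195,345,212)),("side",s,(335,155,370,190))):
    print(nm,"lip",masks(im,box,*B)[1]); 
m,l=masks(t,(300,195,345,212),*B);m2,l2=masks(s,(335,155,370,190),*B)
print("lip",tri(t,max(l,key=lambda k:k[0])[1],s,max(l2,key=lambda k:k[0])[1]))
O=((5,150,80),(18,255,255))
for nm,im,box in(("top",t,(418,262,446,286)),("side",s,(295,350,330,400))):
    print(nm,"orange",masks(im,box,*O)[1])
# rest plate corners crop->full, plane z=8
for p in((519,296),(612,290),(629,405),(530,416)): print(onz(t,285+p[0]/4,190+p[1]/4,8).round(1))
print("btn",tri(t,(285+612/4,190+338/4),s,(230+170/2.1,150+440/2.1)))
# cycler corners: panel-end bottom/top right etc
for p in((112,343),(195,333)): print(onz(t,285+p[0]/4,190+p[1]/4,96).round(1))
# screw mask
for p in((533,307),(606,299),(616,396),(544,403)): print(onz(t,285+p[0]/4,190+p[1]/4,8).round(1))
E
```

```text
top blue 51 dir -82.77357 len 107.62549652882859 mid [528.64389377   2.44958825]
top green 24 dir -82.88351 len 101.28430949455361 mid [493.33497926  -4.99667969]
side blue 114 dir -83.826836 len 113.24604944109004 mid [527.26178978  -3.12841371]
side green 90 dir -83.01889 len 110.09266140640307 mid [491.16698633 -12.94022926]
top lip [(np.int32(86), array([321.76744186, 204.77906977]))]
side lip [(np.int32(205), array([351.56097561, 172.0195122 ]))]
lip (array([628.05283135,  11.2795553 , 258.86810146]), np.float64(0.7879790431730413))
top orange [(np.int32(33), array([433.48484848, 276.09090909])), (np.int32(7), array([441., 278.]))]
side orange [(np.int32(6), array([313.16666667, 354.16666667])), (np.int32(358), array([310.23463687, 373.47765363]))]
[ 491.2 -264.1    8. ]
[ 494.  -334.3    8. ]
[ 407.9 -341.8    8. ]
[ 401.6 -267.6    8. ]
btn (array([ 451.91973805, -303.64896448,  124.30591924]), np.float64(0.27353369991708926))
[458.8  40.8  96. ]
[464.4 -17.7  96. ]
[ 482.7 -274.2    8. ]
[ 487.3 -329.4    8. ]
[ 414.8 -332.5    8. ]
[ 410.9 -278.5    8. ]
```

```bash
cat >> h.py <<'E'
def tool():
    s=ctrl.read_state(); T=np.eye(4); T[:3,:3]=R.from_euler('xyz',s["tool_rot"]).as_matrix(); T[:3,3]=s["eef_pos"]; return T,s
def to(p):  # shift in tool axes (m) to bring TCP to world p (mm)
    T,s=tool(); print("shift m",(T[:3,:3].T@(np.array(p)-T[:3,3])/1000).round(4),"pos",s["eef_pos"].round(1),"rpy",s["tool_rot"].round(4),"F",s["force"].round(1),"w",round(s["width"],1),"t",round(s["clock"],2))
def wrist(f):
    T,s=tool(); im=save("wrist",f); im["pose"]=T@np.array(im["T_tool_cam"]); return im
E
W="python3 -m handwheel"
python3 -m handwheel '[[[0,0,-7.1],[0,0,0],0],[[0,0,-7.1],[0,0,0],0],[[0,0,-7.1],[0,0,0],0],[[0,0,-7.1],[0,0,0],0],[[0,0,-7.1],[0,0,0],0]]' >/dev/null
python3 -m handwheel '[[[0,0,-7.1],[0,0,0],0],[[0,0,-7.1],[0,0,0],0],[[0,0,-7.1],[0,0,0],0],[[0,0,-7.1],[0,0,0],0],[[0,0,-7.1],[0,0,0],0]]'
python3 -m handwheel '[[[0,0,-7.1],[0,0,0],0],[[0,0,0],[0.030,0.0295,0],0],[[0,0,0],[0.030,0.0295,0],0],[[0,0,0],[0.030,0.0295,0],0],[[0,0,0],[0.030,0.0295,0],0]]'
python3 -m handwheel '[[[0,0,0],[0.030,0.0295,0],0],[[0,0,0],[0.030,0.0295,0],0],[[0,0,0],[0.030,0.0295,0],0],[[0,0,0],[0.030,0.0295,0],0],[[0,0,0],[0.030,0.0295,0],0]]'
python3 -m handwheel '[[[0,0,0],[0.030,0.0295,0],0],[[0,0,0],[0,0,0],0],[[0,0,0],[0,0,0],0]]'
python3 - <<'E'
from h import *
to([449,-303.5,200])
im=wrist("pics/w1.png"); np.save("w1.npy",im,allow_pickle=True); print(im["pose"].round(2),im["fx"],im["cx"],im["cy"],[k for k in im])
E
```

```text
clock: 0.93
eef_pos: [174.3, -625.8, 230.8]
tool_rot: [-3.141, -0.001, 1.517]
force: [0.3, -0.5, 1.3]
width: 85.7
gripper_force: 0.0
clock: 1.35
eef_pos: [284.1, -498.4, 230.9]
tool_rot: [-3.142, -0.001, 1.634]
force: [1.0, 0.0, 0.7]
width: 85.5
gripper_force: 0.0
clock: 1.77
eef_pos: [420.5, -340.8, 231.1]
tool_rot: [-3.141, -0.0, 1.635]
force: [0.8, -1.1, -0.8]
width: 85.3
gripper_force: 0.0
clock: 2.02
eef_pos: [449.1, -307.8, 231.2]
tool_rot: [3.141, -0.001, 1.642]
force: [-0.6, -0.0, 0.9]
width: 85.5
gripper_force: 0.0
shift m [0.0043 0.0002 0.0312] pos [ 449.1 -307.8  231.2] rpy [ 3.1409e+00 -1.2000e-03  1.6416e+00] F [-0.6 -0.   0.9] w 85.5 t 2.02
[[ 1.0000e+00 -7.0000e-02 -2.0000e-02  4.4452e+02]
 [ 7.0000e-02  9.6000e-01  2.7000e-01 -2.3868e+02]
 [ 0.0000e+00 -2.7000e-01  9.6000e-01  3.7316e+02]
 [ 0.0000e+00  0.0000e+00  0.0000e+00  1.0000e+00]] 336.6987160002273 317.1039403240915 243.90193655088626 ['pixels', 'fx', 'fy', 'cx', 'cy', 'T_tool_cam', 'pose']
```

View pics/w1.png

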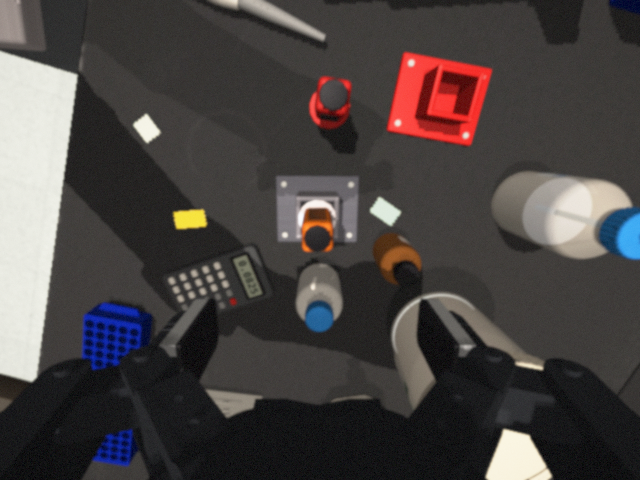

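The wrist view shows the rest plate square to the camera, with corners (276,177), (358,177), (358,242) and (277,242). The button is at (316,238), with the white bottle behind it at (318,300).

```bash
python3 - <<'E'
from h import *
w=np.load("w1.npy",allow_pickle=True).item();t=np.load("top0.npy",allow_pickle=True).item();s=np.load("side0.npy",allow_pickle=True).item()
c=[onz(w,*p,8) for p in((276,177),(358,177),(358,242),(277,242))]
print(np.round(c,1),np.mean(c,0).round(1))
h=cv2.cvtColor(w["pixels"],cv2.COLOR_RGB2HSV)[170:260,260:370]
m=cv2.inRange(h,(0,0,70),(179,80,140)); k=max(cv2.findContours(m,0,1)[0],key=cv2.contourArea); print("plate",cv2.minAreaRect(k))
m=cv2.inRange(h,(5,150,80),(18,255,255)); ys,xs=np.nonzero(m); print("orange",xs.min()+260,xs.max()+260,ys.min()+170,ys.max()+170)
m=cv2.inRange(h[50:90,35:80],(0,0,0),(179,255,60)); n,l,st,ce=cv2.connectedComponentsWithStats(m); print(st[1:],ce[1:]+[295,220])
print("btn",onz(w,316.5,238,131).round(1),tri(w,(316.5,238),t,(438,274.5)),tri(w,(316.5,238),s,(311,359.5)))
to([449,-303.5,76])
E
```

```text
[[ 403.3 -271.6    8. ]
 [ 490.6 -265.4    8. ]
 [ 498.1 -337.1    8. ]
 [ 407.2 -343.6    8. ]] [ 449.8 -304.4    8. ]
plate ((56.5, 43.5), (77.0, 85.0), 90.0)
orange 301 333 210 251
[[ 11   8  24  26 420]
 [ 39  21   6   7  32]
 [ 40  35   1   1   1]
 [ 14  36  20   4  55]
 [ 37  39   1   1   1]] [[317.26666667 239.01666667]
 [336.59375    244.1875    ]
 [335.         255.        ]
 [318.16363636 257.94545455]
 [332.         259.        ]]
btn [ 448.9 -303.1  131. ] (array([ 447.74285398, -283.46351329,  205.75759511]), np.float64(0.6442694834217568)) (array([ 450.28110324, -304.62592019,  125.99573557]), np.float64(2.5517067758893246))
shift m [0.0065 0.0022 0.1551] pos [ 447.3 -310.1  231.1] rpy [-3.1408e+00 -2.0000e-04  1.6375e+00] F [-0.7 -0.6  0.1] w 85.3 t 2.07
```

```bash

python3 -m handwheel '[[[0,0,0],[0.0052,0.001,0.02],0],[[0,0,0],[0,0,0.03],0],[[0,0,0],[0,0,0.03],0],[[0,0,0],[0,0,0],0],[[0,0,0],[0,0,0],0]]'
python3 - <<'E'
from h import *
for i in range(3):
    to([449.5,-303.8,68]); im=wrist(f"pics/w2.png")
np.save("w2.npy",im,allow_pickle=True)
E
```

```text
clock: 2.48
eef_pos: [445.6, -306.6, 150.3]
tool_rot: [-3.138, -0.002, 1.632]
force: [0.3, -0.6, 1.3]
width: 85.4
gripper_force: 0.0
shift m [0.0024 0.0044 0.0823] pos [ 445.6 -306.6  150.3] rpy [-3.1379e+00 -1.7000e-03  1.6323e+00] F [ 0.3 -0.6  1.3] w 85.4 t 2.48
shift m [0.003  0.0026 0.0837] pos [ 447.1 -307.   151.7] rpy [-3.1411e+00  2.0000e-04  1.6327e+00] F [ 0.4 -0.9 -1.3] w 85.6 t 2.53
shift m [0.0033 0.0016 0.0846] pos [ 448.  -307.1  152.6] rpy [3.1402e+00 1.3000e-03 1.6332e+00] F [-0.2  0.4 -0.1] w 85.3 t 2.58
```

View pics/w2.png

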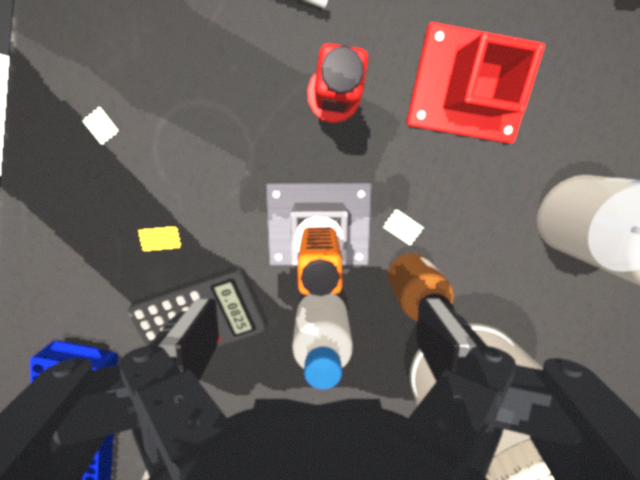

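The button is at (321,278), centred between the finger pads (about 218 and 418). The amber bottle is at (420,285) near the right finger, so I'll check its clearance.

```bash
python3 - <<'E'
from h import *
w=np.load("w2.npy",allow_pickle=True).item()
w["pose"][:3,3]+=0
print("btn",onz(w,321,278,131).round(1),"amber cap",onz(w,437,306,81).round(1),onz(w,410,270,20),"white cap",onz(w,323,367,93).round(1))
T,s=tool();T0=T
for i in range(6): ctrl.get_image("top") if i<0 else None
E
```

```text
btn [ 450.3 -302.8  131. ] amber cap [ 534.4 -338.6   81. ] [ 531.2963354  -334.88089203   20.        ] white cap [ 457.6 -384.1   93. ]
```

```bash

python3 -m handwheel '[[[0,0,0],[0.0035,0.0025,0],0.3],[[0,0,0],[0,0,0.03],0.3],[[0,0,0],[0,0,0.03],0.3],[[0,0,0],[0,0,0.023],0.3],[[0,0,0],[0,0,0],0.3]]'
python3 -m handwheel '[[[0,0,0],[0,0,0],0.6],[[0,0,0],[0,0,0],0.8],[[0,0,0],[0,0,0],1],[[0,0,0],[0,0,0],1],[[0,0,0],[0,0,0],1]]'
python3 -m handwheel '[[[0,0,0],[0,0,0],1],[[0,0,0],[0,0,0],1],[[0,0,0],[0,0,0],1],[[0,0,0],[0,0,0],1]]'
```

```text
clock: 3.05
eef_pos: [448.2, -300.8, 65.8]
tool_rot: [-3.137, -0.003, 1.635]
force: [-0.6, -1.1, 0.3]
width: 59.5
gripper_force: 0.0
clock: 3.47
eef_pos: [450.9, -302.7, 70.3]
tool_rot: [3.139, 0.002, 1.635]
force: [-1.2, 0.4, 7.7]
width: 23.3
gripper_force: 58.8
clock: 3.8
eef_pos: [451.0, -302.6, 70.3]
tool_rot: [3.139, 0.002, 1.635]
force: [-2.3, -0.0, 7.5]
width: 23.4
gripper_force: 58.8
```

```bash

python3 -m handwheel '[[[0,0,0],[0,0,-0.025],1],[[0,0,0],[0,0,-0.03],1],[[0,0,0],[0,0,-0.03],1],[[0,0,0],[0,0,-0.03],1],[[0,0,0],[0,0,-0.03],1]]'
python3 -m handwheel '[[[0,0,0],[0.031,0.0124,0],1],[[0,0,0],[0.031,0.0124,0],1],[[0,0,0],[0.031,0.0124,0],1],[[0,0,0],[0.031,0.0124,0],1],[[0,0,0],[0.031,0.0124,0],1]]'
python3 -m handwheel '[[[0,0,0],[0.031,0.0124,0],1],[[0,0,0],[0.031,0.0124,0],1],[[0,0,0],[0.031,0.0124,0],1],[[0,0,0],[0,0,0],1],[[0,0,-3.4],[0,0,0],1]]'
python3 -m handwheel '[[[0,0,0],[0,0,0],1],[[0,0,0],[0,0,0],1],[[0,0,0],[0,0,0],1]]'
python3 - <<'E'
from h import *
for i in range(3):
    to([534,-49,200]); im=wrist(f"pics/w3.png")
np.save("w3.npy",im,allow_pickle=True)
E
```

```text
clock: 4.22
eef_pos: [449.8, -302.0, 215.6]
tool_rot: [3.141, 0.001, 1.635]
force: [-0.6, -0.7, -1.7]
width: 23.4
gripper_force: 59.2
clock: 4.63
eef_pos: [502.2, -142.1, 214.3]
tool_rot: [3.14, 0.001, 1.634]
force: [0.8, -0.3, -2.1]
width: 23.4
gripper_force: 59.6
clock: 5.05
eef_pos: [533.8, -44.9, 214.3]
tool_rot: [3.14, -0.001, 1.7]
force: [-0.2, -0.8, -2.2]
width: 23.6
gripper_force: 59.5
clock: 5.3
eef_pos: [532.9, -48.9, 213.6]
tool_rot: [3.141, 0.0, 1.692]
force: [0.7, -0.0, -2.3]
width: 23.5
gripper_force: 59.5
shift m [-0.0002  0.001   0.0136] pos [532.9 -48.9 213.6] rpy [3.1413e+00 3.0000e-04 1.6918e+00] F [ 0.7 -0.  -2.3] w 23.5 t 5.3
shift m [-0.0002  0.001   0.0136] pos [533.  -48.9 213.6] rpy [3.1413e+00 3.0000e-04 1.6920e+00] F [ 0.4  0.3 -2.9] w 23.6 t 5.35
shift m [-0.0002  0.001   0.0135] pos [533.  -48.9 213.5] rpy [3.1413e+00 2.0000e-04 1.6922e+00] F [ 0.1  0.3 -2.5] w 23.8 t 5.4
```

View pics/w3.png

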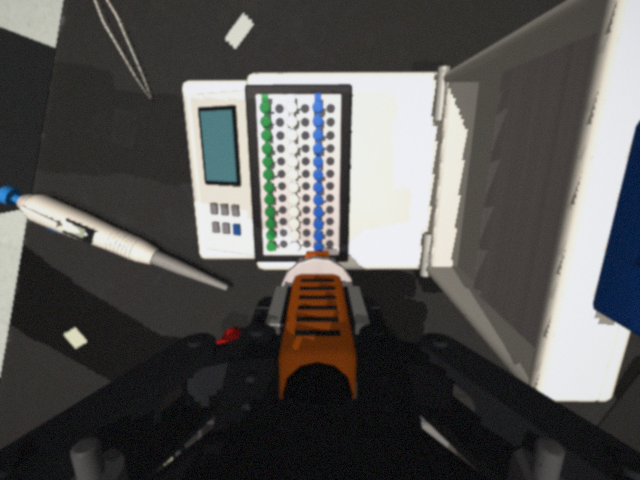

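The blue caps lie along column ~319, rows 97 to ~248, parallel to the roller. The orange wheel is at (320,254), already in line with the strip. Next I'll get exact cap positions.

```bash
python3 - <<'E'
from h import *
w=np.load("w3.npy",allow_pickle=True).item()
h=cv2.cvtColor(w["pixels"],cv2.COLOR_RGB2HSV)[88:254,305:335]
m=cv2.inRange(h,(100,100,60),(125,255,255)); ys,xs=np.nonzero(m); P=np.c_[xs+305,ys+88]
W=np.array([onz(w,*p,113) for p in P]); q=cv2.fitLine(W[:,:2].astype(np.float32),cv2.DIST_HUBER,0,.01,.01).ravel(); a=(W[:,:2]-q[2:])@q[:2]
print("dir",np.degrees(np.arctan2(q[1],q[0])),"ends",q[2:]+a.min()*q[:2],q[2:]+a.max()*q[:2],np.ptp(a))
T,s=tool(); d=(q[:2]*np.sign(q[1]))
c=q[2:]; e=T[:2,3]-c; print("TCP perp offset from strip line",e@[d[1],-d[0]],"along from ymax end",((W[:,:2]-c)@d).max()-e@d)
h=cv2.cvtColor(w["pixels"],cv2.COLOR_RGB2HSV)[245:262,300:345]
m=cv2.inRange(h,(5,150,80),(18,255,255)); ys,xs=np.nonzero(m); print("wheel px",xs.min()+300,xs.max()+300,ys.min()+245)
for u in (xs.min()+300,xs.max()+301): print(onz(w,u,ys.min()+250,158))
lid=[]
E
```

```text
dir -83.00496 ends [521.43295533  55.19378235] [534.77446837 -53.54204519] 109.55125133492719
TCP perp offset from strip line -1.1836118387235706 along from ymax end 104.62552643711915
wheel px 305 328 252
[525.56196348 -45.3209194  158.        ]
[540.25231794 -43.52292985 158.        ]
```

```bash

python3 -m handwheel '[[[0,0,0],[0,0.001,0.012],1],[[0,0,0],[0,0,0.012],1],[[0,0,0],[0,0,0.008],1],[[0,0,0],[0,0,0.004],1],[[0,0,0],[0,0,0],1]]'
for i in 1 2; do :; done
python3 -m handwheel '[[[0,0,0],[0,0,0.002],1],[[0,0,0],[0,0,0],1],[[0,0,0],[0,0,0],1]]'
python3 -m handwheel '[[[0,0,0],[0,0,0.002],1],[[0,0,0],[0,0,0],1],[[0,0,0],[0,0,0],1]]'
python3 -m handwheel '[[[0,0,0],[0,0,0.002],1],[[0,0,0],[0,0,0],1],[[0,0,0],[0,0,0],1]]'
```

```text
clock: 5.87
eef_pos: [533.4, -48.2, 176.4]
tool_rot: [-3.14, -0.0, 1.694]
force: [0.3, 1.4, -1.0]
width: 24.0
gripper_force: 59.5
clock: 6.12
eef_pos: [534.4, -48.1, 175.7]
tool_rot: [3.141, 0.0, 1.694]
force: [-0.2, 0.4, -2.2]
width: 23.1
gripper_force: 59.5
clock: 6.37
eef_pos: [534.2, -48.1, 173.4]
tool_rot: [3.141, 0.0, 1.694]
force: [-0.5, -0.1, -2.8]
width: 23.4
gripper_force: 59.5
clock: 6.62
eef_pos: [534.3, -48.2, 171.7]
tool_rot: [3.141, 0.0, 1.694]
force: [-1.4, 0.0, 2.9]
width: 23.4
gripper_force: 60.1
```

```bash

python3 -m handwheel '[[[0,0,0],[0,0,0.002],1],[[0,0,0],[0,0,0],1],[[0,0,0],[0,0,0],1]]'
python3 -m handwheel '[[[0,0,0],[0,0,0.002],1],[[0,0,0],[0,0,0],1],[[0,0,0],[0,0,0],1]]'
python3 -m handwheel '[[[0,0,0],[0,0,0.002],1],[[0,0,0],[0,0,0],1],[[0,0,0],[0,0,0],1]]'
```

```text
clock: 6.87
eef_pos: [534.3, -48.2, 169.7]
tool_rot: [3.141, 0.0, 1.694]
force: [-0.8, -0.2, 4.3]
width: 23.1
gripper_force: 60.4
clock: 7.12
eef_pos: [534.4, -48.3, 167.7]
tool_rot: [3.141, 0.001, 1.694]
force: [-1.4, -0.9, 5.6]
width: 23.3
gripper_force: 60.6
clock: 7.37
eef_pos: [534.5, -48.3, 165.9]
tool_rot: [3.141, 0.001, 1.694]
force: [-1.5, -0.9, 7.3]
width: 23.4
gripper_force: 60.7
```

```bash

python3 -m handwheel '[[[0,0,0],[-0.001,0,0.001],1],[[0,0,0],[0,0,0],1],[[0,0,0],[0.003,0,0],1],[[0,0,0],[0.003,0,0],1],[[0,0,0],[0.003,0,0],1]]'
python3 -m handwheel '[[[0,0,0],[0.003,0,0],1],[[0,0,0],[0.003,0,0],1],[[0,0,0],[0.003,0,0],1],[[0,0,0],[0.003,0,0],1],[[0,0,0],[0.003,0,0],1]]'
python3 -m handwheel '[[[0,0,0],[0.003,0,0],1],[[0,0,0],[0.003,0,0],1],[[0,0,0],[0.003,0,0],1],[[0,0,0],[0.003,0,0],1],[[0,0,0],[0.003,0,0],1]]'
```

```text
clock: 7.78
eef_pos: [533.5, -41.2, 165.0]
tool_rot: [3.141, 0.002, 1.694]
force: [-1.1, -3.2, 7.9]
width: 23.4
gripper_force: 60.7
clock: 8.2
eef_pos: [531.7, -25.9, 165.0]
tool_rot: [3.141, 0.001, 1.694]
force: [-0.8, -2.6, 7.7]
width: 23.2
gripper_force: 60.7
clock: 8.62
eef_pos: [530.1, -11.4, 165.1]
tool_rot: [3.14, 0.002, 1.693]
force: [-2.1, -1.5, 8.8]
width: 23.9
gripper_force: 60.7
```

```bash

python3 -m handwheel '[[[0,0,0],[0.003,0,0],1],[[0,0,0],[0.003,0,0],1],[[0,0,0],[0.003,0,0],1],[[0,0,0],[0.003,0,0],1],[[0,0,0],[0.003,0,0],1]]'
python3 -m handwheel '[[[0,0,0],[0.003,0,0],1],[[0,0,0],[0.003,0,0],1],[[0,0,0],[0.003,0,0],1],[[0,0,0],[0.003,0,0],1],[[0,0,0],[0.003,0,0],1]]'
python3 -m handwheel '[[[0,0,0],[0.003,0,0],1],[[0,0,0],[0.003,0,0],1],[[0,0,0],[0.003,0,0],1],[[0,0,0],[0.003,0,0],1],[[0,0,0],[0.003,0,0],1]]'
python3 -m handwheel '[[[0,0,0],[0.003,0,0],1],[[0,0,0],[0.003,0,0],1],[[0,0,0],[0.003,0,0],1],[[0,0,0],[0.003,0,0],1],[[0,0,0],[0.002,0,0],1]]'
python3 -m handwheel '[[[0,0,0],[0,0,0],1],[[0,0,0],[0,0,0],1]]'
```

```text
clock: 9.03
eef_pos: [528.4, 3.7, 165.2]
tool_rot: [3.14, 0.002, 1.694]
force: [-0.2, -4.1, 9.4]
width: 23.2
gripper_force: 60.7
clock: 9.45
eef_pos: [526.6, 19.1, 165.1]
tool_rot: [3.14, 0.001, 1.694]
force: [-0.7, -1.1, 8.0]
width: 23.3
gripper_force: 60.7
clock: 9.87
eef_pos: [524.9, 33.6, 165.1]
tool_rot: [3.14, 0.001, 1.694]
force: [-0.6, -0.9, 7.5]
width: 23.6
gripper_force: 60.7
clock: 10.28
eef_pos: [523.1, 48.5, 165.2]
tool_rot: [3.139, 0.0, 1.694]
force: [-0.1, -0.7, 7.5]
width: 23.4
gripper_force: 60.7
clock: 10.45
eef_pos: [523.0, 49.1, 165.2]
tool_rot: [3.139, -0.001, 1.695]
force: [-1.0, -0.4, 7.3]
width: 23.4
gripper_force: 60.7
```

```bash

python3 -m handwheel '[[[0,0,0],[0.0015,0,0],1],[[0,0,0],[0,0,0],1],[[0,0,0],[-0.0035,0,0],1],[[0,0,0],[-0.005,0,0],1],[[0,0,0],[-0.005,0,0],1]]'
python3 -m handwheel '[[[0,0,0],[-0.005,0,0],1],[[0,0,0],[-0.005,0,0],1],[[0,0,0],[-0.005,0,0],1],[[0,0,0],[-0.005,0,0],1],[[0,0,0],[-0.005,0,0],1]]'
python3 -m handwheel '[[[0,0,0],[-0.005,0,0],1],[[0,0,0],[-0.005,0,0],1],[[0,0,0],[-0.005,0,0],1],[[0,0,0],[-0.005,0,0],1],[[0,0,0],[-0.005,0,0],1]]'
python3 -m handwheel '[[[0,0,0],[-0.005,0,0],1],[[0,0,0],[-0.005,0,0],1],[[0,0,0],[-0.005,0,0],1],[[0,0,0],[-0.005,0,0],1],[[0,0,0],[-0.005,0,0],1]]'
python3 -m handwheel '[[[0,0,0],[-0.005,0,0],1],[[0,0,0],[-0.005,0,0],1],[[0,0,0],[0,0,0],1],[[0,0,0],[0,0,0],1]]'
python3 -m handwheel '[[[0,0,0],[0,0,-0.004],1],[[0,0,0],[0,0,-0.006],1],[[0,0,0],[0,0,-0.01],1],[[0,0,0],[0,-0.001,-0.025],1],[[0,0,0],[0,0,0],1]]'
python3 -m handwheel '[[[0,0,0],[0,0,0],1],[[0,0,0],[0,0,0],1],[[0,0,0],[0,0,0],1]]'
python3 - <<'E'
from h import *
to([0,0,0]); im=wrist("pics/w4.png"); np.save("w4.npy",im,allow_pickle=True)
a=np.load("w3.npy",allow_pickle=True).item()["pixels"];b=im["pixels"]
c=[cv2.resize(x[85:275,240:360,::-1],None,fx=3.1,fy=3.1,interpolation=cv2.INTER_CUBIC) for x in(a,b)]
cv2.imwrite("pics/cmp.png",np.hstack(c))
E
```

```text
clock: 10.87
eef_pos: [524.5, 37.5, 165.2]
tool_rot: [3.139, -0.001, 1.695]
force: [-1.3, 0.9, 8.3]
width: 23.2
gripper_force: 60.7
clock: 11.28
eef_pos: [527.7, 12.3, 165.2]
tool_rot: [3.139, -0.001, 1.695]
force: [-0.5, 0.2, 7.4]
width: 23.4
gripper_force: 60.7
clock: 11.7
eef_pos: [530.8, -12.6, 165.2]
tool_rot: [3.139, -0.001, 1.695]
force: [-0.1, 1.8, 6.5]
width: 23.2
gripper_force: 60.7
clock: 12.12
eef_pos: [533.9, -37.5, 165.2]
tool_rot: [3.139, -0.001, 1.695]
force: [-1.2, 0.8, 7.7]
width: 23.2
gripper_force: 60.7
clock: 12.45
eef_pos: [535.3, -48.1, 165.2]
tool_rot: [3.139, 0.0, 1.694]
force: [-0.8, -0.0, 7.3]
width: 23.3
gripper_force: 60.7
clock: 12.87
eef_pos: [534.9, -47.9, 212.7]
tool_rot: [3.136, 0.001, 1.694]
force: [1.7, 0.6, -1.4]
width: 23.2
gripper_force: 59.6
clock: 13.12
eef_pos: [532.2, -48.3, 208.4]
tool_rot: [-3.14, -0.0, 1.694]
force: [-0.2, -0.2, -2.8]
width: 23.4
gripper_force: 59.6
shift m [ 0.1134 -0.5218  0.2095] pos [532.2 -48.3 208.4] rpy [-3.1395e+00 -3.0000e-04  1.6942e+00] F [-0.2 -0.2 -2.8] w 23.4 t 13.12
```

View pics/cmp.png

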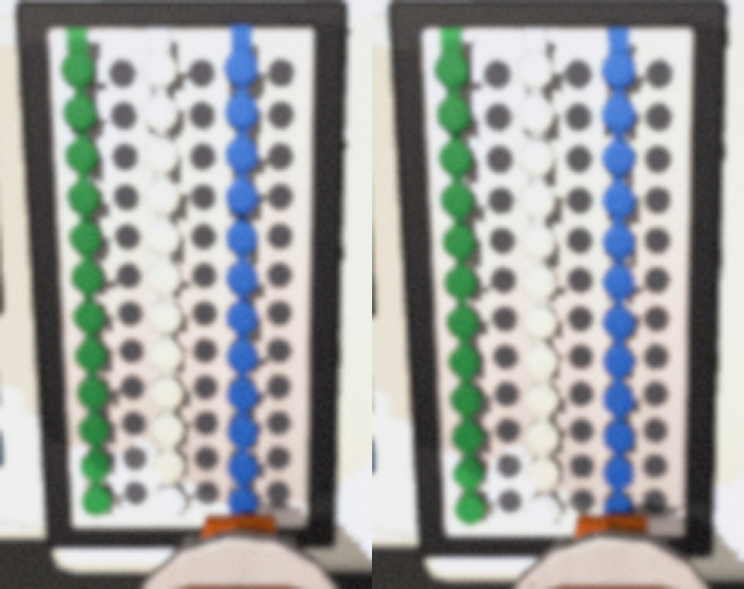

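Blue caps are now the same size as the home green and white ones. The spring force on the return pass (about 9.9 N at the same height) also matches caps at home level. Now I'll take the roller back, retracing the commanded path.

```bash

python3 -m handwheel '[[[0,0,3.4],[0,0,0],1],[[0,0,0],[0,0,-0.004],1],[[0,0,0],[-0.031,-0.0124,0],1],[[0,0,0],[-0.031,-0.0124,0],1],[[0,0,0],[-0.031,-0.0124,0],1]]' >/dev/null
python3 -m handwheel '[[[0,0,0],[-0.031,-0.0124,0],1],[[0,0,0],[-0.031,-0.0124,0],1],[[0,0,0],[-0.031,-0.0124,0],1],[[0,0,0],[-0.031,-0.0124,0],1],[[0,0,0],[-0.031,-0.0124,0],1]]'
python3 -m handwheel '[[[0,0,0],[0,0,0],1],[[0,0,0],[0,0,0],1],[[0,0,0],[0,0,0],1],[[0,0,0],[0,0,0],1],[[0,0,0],[0,0,0],1]]'
python3 -m handwheel '[[[0,0,0],[0,0,0.03],1],[[0,0,0],[0,0,0.03],1],[[0,0,0],[0,0,0.02],1],[[0,0,0],[0,0,0],1],[[0,0,0],[0,0,0],1]]'
python3 - <<'E'
from h import *
to([450.9,-302.6,70.3]); wrist("pics/w5.png")
E
```

```text
clock: 14.0
eef_pos: [449.1, -303.4, 213.2]
tool_rot: [-3.141, -0.0, 1.637]
force: [0.7, -0.8, -1.9]
width: 23.3
gripper_force: 59.5
clock: 14.42
eef_pos: [450.7, -300.5, 213.4]
tool_rot: [3.141, -0.001, 1.638]
force: [0.1, 0.1, -2.3]
width: 23.4
gripper_force: 59.5
clock: 14.83
eef_pos: [450.1, -300.8, 132.9]
tool_rot: [-3.14, -0.002, 1.637]
force: [0.4, 0.0, -2.3]
width: 23.2
gripper_force: 59.3
shift m [-0.002   0.0008  0.0626] pos [ 450.1 -300.8  132.9] rpy [-3.1402e+00 -1.5000e-03  1.6370e+00] F [ 0.4  0.  -2.3] w 23.2 t 14.83
```

View pics/w5.png

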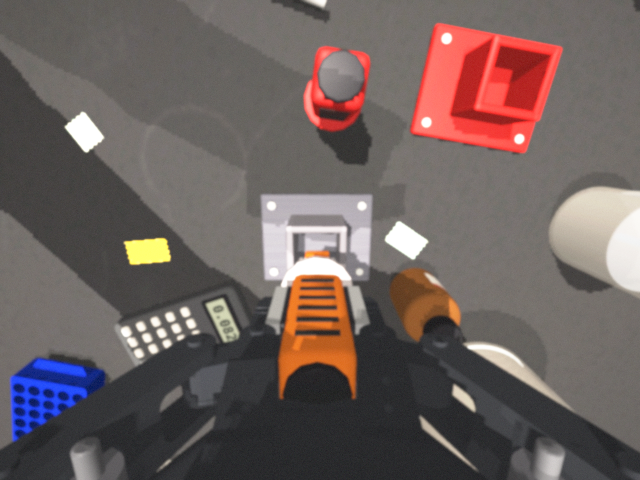

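The wheel (318,254) lines up with the socket (317,237), and y is about 1.8 mm short. I'll correct that and lower it.

```bash

python3 -m handwheel '[[[0,0,0],[-0.0018,0.0008,0],1],[[0,0,0],[0,0,0.012],1],[[0,0,0],[0,0,0],1],[[0,0,0],[0,0,0],1]]'
python3 -m handwheel '[[[0,0,0],[0,0,0.01],1],[[0,0,0],[0,0,0.01],1],[[0,0,0],[0,0,0],1]]'
python3 -m handwheel '[[[0,0,0],[0,0,0.01],1],[[0,0,0],[0,0,0.01],1],[[0,0,0],[0,0,0.006],1],[[0,0,0],[0,0,0],1],[[0,0,0],[0,0,0],1]]'
python3 -m handwheel '[[[0,0,0],[0,0,0.002],1],[[0,0,0],[0,0,0],1],[[0,0,0],[0,0,0],1]]'
python3 -m handwheel '[[[0,0,0],[0,0,0.0015],1],[[0,0,0],[0,0,0],1],[[0,0,0],[0,0,0],1]]'
```

```text
clock: 15.22
eef_pos: [451.3, -304.1, 122.3]
tool_rot: [3.141, 0.001, 1.635]
force: [-0.3, 0.3, -2.0]
width: 23.4
gripper_force: 59.3
clock: 15.47
eef_pos: [449.7, -303.3, 99.6]
tool_rot: [-3.139, -0.002, 1.635]
force: [-0.5, -1.1, -2.2]
width: 23.3
gripper_force: 59.3
clock: 15.88
eef_pos: [450.6, -303.5, 74.7]
tool_rot: [-3.141, -0.001, 1.635]
force: [0.8, 0.7, -2.1]
width: 23.4
gripper_force: 59.3
clock: 16.13
eef_pos: [451.1, -303.9, 73.6]
tool_rot: [3.141, 0.0, 1.635]
force: [-0.5, 0.4, -2.4]
width: 23.3
gripper_force: 59.3
clock: 16.38
eef_pos: [450.9, -303.8, 71.9]
tool_rot: [3.141, 0.0, 1.635]
force: [-0.2, -0.9, -2.3]
width: 23.1
gripper_force: 59.3
```

```bash

python3 -m handwheel '[[[0,0,0],[0,0,0.001],1],[[0,0,0],[0,0,0],1],[[0,0,0],[0,0,0],1]]'
python3 -m handwheel '[[[0,0,0],[0,0,0.0007],1],[[0,0,0],[0,0,0],1],[[0,0,0],[0,0,0],1]]'

```

```text
clock: 16.63
eef_pos: [450.9, -303.8, 70.8]
tool_rot: [-3.142, -0.0, 1.635]
force: [0.0, -0.4, -2.6]
width: 23.3
gripper_force: 59.3
clock: 16.88
eef_pos: [451.0, -303.9, 70.4]
tool_rot: [3.141, 0.0, 1.635]
force: [-2.0, 0.3, 1.5]
width: 23.4
gripper_force: 59.9
```

```bash

python3 -m handwheel '[[[0,0,0],[0,0,0],0.6],[[0,0,0],[0,0,0],0.5],[[0,0,0],[0,0,0],0.4],[[0,0,0],[0,0,0],0.3],[[0,0,0],[0,0,0],0.3]]'
python3 -m handwheel '[[[0,0,0],[0,0,0],0.3],[[0,0,0],[0,0,-0.01],0.3],[[0,0,0],[0,0,-0.03],0.3],[[0,0,0],[0,0,-0.04],0.3],[[0,0,0],[0,0,-0.04],0.3]]'
python3 -m handwheel '[[[0,0,0],[0,0,-0.04],0.3],[[0,0,0],[0,0,-0.03],1],[[0,0,0],[0,0,0],1],[[0,0,0],[0,0,0],1],[[0,0,0],[0,0,0],1]]'
python3 - <<'E'
from h import *
to([0,0,0]); im=wrist("pics/w6.png"); np.save("w6.npy",im,allow_pickle=True)
s=save("side","pics/s6.png"); np.save("s6.npy",s,allow_pickle=True)
c=[cv2.resize(x["pixels"][a:b,e:f,::-1],(400,400),interpolation=cv2.INTER_CUBIC) for x,(a,b,e,f) in((im,(120,320,220,420)),(s,(290,430,240,380)))]
cv2.imwrite("pics/c6.png",np.hstack(c))
h=cv2.cvtColor(s["pixels"],cv2.COLOR_RGB2HSV)[155:190,335:370]; m=cv2.inRange(h,(100,90,60),(125,255,255)); ys,xs=np.nonzero(m); print("lip side",xs.mean()+335,ys.mean()+155,len(xs))
E
```

```text
clock: 17.3
eef_pos: [451.0, -303.8, 70.1]
tool_rot: [3.141, 0.0, 1.635]
force: [-0.9, -0.2, -0.8]
width: 59.9
gripper_force: 0.0
clock: 17.72
eef_pos: [450.2, -303.2, 191.5]
tool_rot: [-3.14, -0.002, 1.635]
force: [0.5, -1.2, 0.3]
width: 59.8
gripper_force: 0.0
clock: 18.13
eef_pos: [450.2, -303.6, 260.0]
tool_rot: [-3.141, -0.0, 1.635]
force: [-0.6, -0.1, -0.0]
width: 11.6
gripper_force: 0.0
shift m [ 0.3318 -0.4297  0.2604] pos [ 450.2 -303.6  260. ] rpy [-3.1409e+00 -1.0000e-04  1.6348e+00] F [-0.6 -0.1 -0. ] w 11.6 t 18.13
lip side 351.45544554455444 171.92079207920793 202
```

View pics/c6.png

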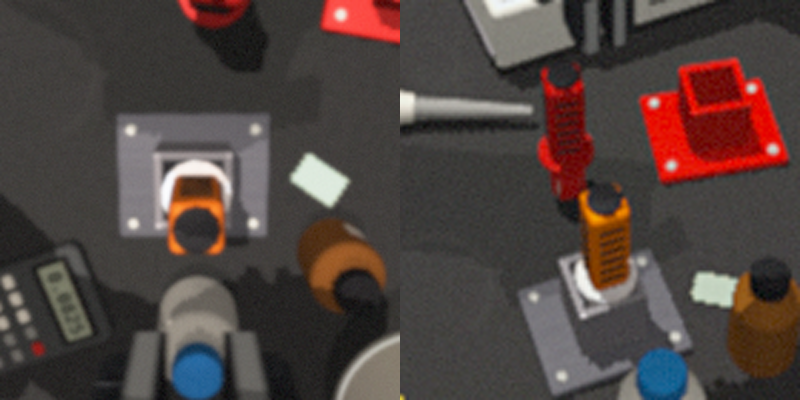

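The roller hangs upright on its flange, centred in the grey rest (left panel around (195,190)). Before going behind the lid, I'll check the overhead shelf clearance by triangulating its front edge.

```bash
python3 - <<'E'
from h import *
t=np.load("top0.npy",allow_pickle=True).item();s=np.load("side0.npy",allow_pickle=True).item()
# plane through side-camera edge line; intersect top rays. front face lower / upper edges
for nm,sl,tp in(("lower",((440,115),(620,345)),((300,107),(350,117),(450,136))),("upper",((470,45),(630,205)),((250,55),(340,72),(450,95)))):
    o,d1=ray(s,*sl[0]);_,d2=ray(s,*sl[1]); n=np.cross(d1,d2)
    for p in tp:
        a,b=ray(t,*p); print(nm,(a+b*((o-a)@n)/(b@n)).round(0))
O=np.array([526.6,.8]);print("rack top-front etc",onz(t,290,182,95).round(0),onz(t,358,190,95).round(0), onz(t,427,190,188).round(0))
E
python3 -m handwheel '[[[0,0,0],[0,0,-0.03],1],[[0,0,0],[0,0,-0.03],1],[[0,0,-3.4],[0,0,0],1],[[0,0,0],[0,0,0],1],[[0,0,0],[0,0,0],1]]'
```

```text
lower [872.  60. 297.]
lower [837. -64. 310.]
lower [ 774. -302.  330.]
upper [931. 162. 446.]
upper [891. -36. 436.]
upper [ 834. -280.  430.]
rack top-front etc [731. 101.  95.] [703. -95.  95.] [ 676. -272.  188.]
clock: 18.65
eef_pos: [450.1, -303.4, 318.7]
tool_rot: [-3.139, -0.002, 1.693]
force: [-0.3, 0.4, -0.5]
width: 0.3
gripper_force: 0.0
```

```bash

python3 -m handwheel '[[[0,0,0],[0.0365,0.0323,0],1],[[0,0,0],[0.0365,0.0323,0],1],[[0,0,0],[0.0365,0.0323,0],1],[[0,0,0],[0.0365,0.0323,0],1],[[0,0,0],[0.0365,0.0323,0],1]]'
python3 -m handwheel '[[[0,0,0],[0.0365,0.0323,0],1],[[0,0,0],[0.0365,0.0323,0],1],[[0,0,0],[0.0365,0.0323,0],1],[[0,0,0],[0,0.005,0],1],[[0,0,0],[0,0,0],1]]'
python3 -m handwheel '[[[0,0,0],[0,0,0],1],[[0,0,0],[0,0,0],1]]'
python3 - <<'E'
from h import *
O=np.array([526.6,.8]);ex=np.array([.9924,.1227])
to([*(O+150*ex),236])
p=None
for d in np.arange(90,-1,-7.5):
    t=np.radians(d);s=132;a=15
    c=np.array([85-s*np.cos(t)+30*np.sin(t)+a,104+s*np.sin(t)+30*np.cos(t)])
    print(d,c.round(1),None if p is None else (c-p).round(1)); p=c
E
```

```text
clock: 19.07
eef_pos: [568.4, -130.3, 318.0]
tool_rot: [-3.138, -0.001, 1.692]
force: [0.9, -1.2, 0.5]
width: -0.1
gripper_force: 0.0
clock: 19.48
eef_pos: [644.7, -24.1, 317.3]
tool_rot: [-3.138, -0.003, 1.699]
force: [-1.2, -1.4, -0.1]
width: 0.1
gripper_force: 0.0
clock: 19.65
eef_pos: [643.3, -29.9, 318.7]
tool_rot: [-3.138, 0.001, 1.692]
force: [-0.6, -0.6, -0.9]
width: -0.0
gripper_force: 0.0
shift m [0.0449 0.0382 0.0825] pos [643.3 -29.9 318.7] rpy [-3.1384e+00  8.0000e-04  1.6921e+00] F [-0.6 -0.6 -0.9] w -0.0 t 19.65
90.0 [130. 236.] None
82.5 [112.5 238.8] [-17.5   2.8]
75.0 [ 94.8 239.3] [-17.7   0.5]
67.5 [ 77.2 237.4] [-17.6  -1.8]
60.0 [ 60.  233.3] [-17.2  -4.1]
52.5 [ 43.4 227. ] [-16.5  -6.3]
45.0 [ 27.9 218.6] [-15.6  -8.4]
37.5 [ 13.5 208.2] [-14.3 -10.4]
30.0 [  0.7 196. ] [-12.9 -12.2]
22.5 [-10.5 182.2] [-11.2 -13.8]
15.0 [-19.7 167.1] [ -9.3 -15.1]
7.5 [-27. 151.] [ -7.2 -16.2]
0.0 [-32. 134.] [ -5. -17.]
```

```bash

python3 -m handwheel '[[[0,0,0],[0.022,0.019,0],1],[[0,0,0],[0.022,0.019,0],1],[[0,0,0],[0,0,0],1],[[0,0,0],[0,0,0],1],[[0,0,0],[0,0,0],1]]'
python3 -m handwheel '[[[0,0,0],[0,0,0.02],1],[[0,0,0],[0,0,0.03],1],[[0,0,0],[0,0,0.03],1],[[0,0,0],[0,0,0],1],[[0,0,0],[0,0,0],1]]'
python3 - <<'E'
from h import *
O=np.array([526.6,.8]);ex=np.array([.9924,.1227])
to([*(O+130*ex),236]); im=wrist("pics/w7.png")
s=save("side","pics/s7.png")
c=[cv2.resize(x["pixels"][:,:,::-1] if i==0 else x["pixels"][100:340,230:490,::-1],(400,300 if i==0 else 370),interpolation=cv2.INTER_CUBIC) for i,x in enumerate((im,s))]
cv2.imwrite("pics/c7.png",np.hstack([cv2.copyMakeBorder(c[0],0,70,0,0,0),c[1]]))
E
```

```text
clock: 20.07
eef_pos: [676.0, 18.0, 319.8]
tool_rot: [-3.14, 0.001, 1.692]
force: [0.2, -0.5, -0.3]
width: 0.4
gripper_force: 0.0
clock: 20.48
eef_pos: [675.3, 17.7, 239.2]
tool_rot: [-3.138, 0.001, 1.692]
force: [1.1, -0.5, 0.8]
width: 0.0
gripper_force: 0.0
shift m [ 0.0014 -0.0197  0.0032] pos [675.3  17.7 239.2] rpy [-3.1379e+00  9.0000e-04  1.6919e+00] F [ 1.1 -0.5  0.8] w 0.0 t 20.48
```

View pics/c7.png

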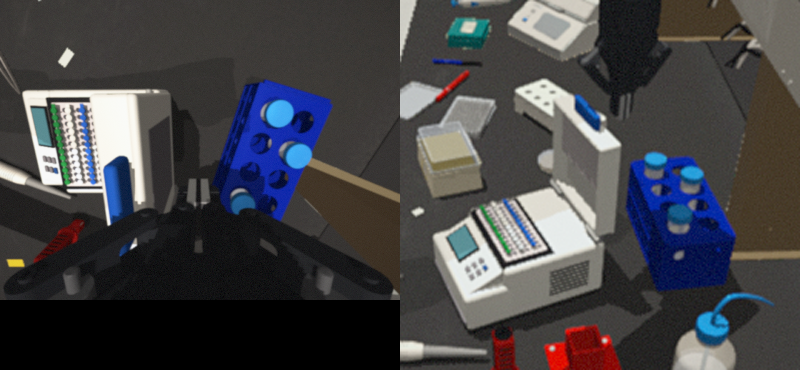

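The closed fingers are behind the lid's free edge and clear of it (left panel (200,190), lid at (120,200)). That was my 11th view, one over the limit of 10, so I'll check the rest numerically. Now pushing the lid.

```bash

python3 -m handwheel '[[[0,0,0],[0,-0.006,0],1],[[0,0,0],[0,-0.006,0],1],[[0,0,0],[0,-0.006,0.002],1],[[0,0,0],[0,-0.006,0],1],[[0,0,0],[0,-0.006,-0.001],1]]'
python3 -m handwheel '[[[0,0,0],[0,-0.006,-0.001],1],[[0,0,0],[0,-0.006,0],1],[[0,0,0],[0,-0.006,0],1],[[0,0,0],[0,-0.006,0],1],[[0,0,0],[0,-0.006,0.0005],1]]'
python3 -m handwheel '[[[0,0,0],[0,-0.006,0.0005],1],[[0,0,0],[0,-0.006,0.0005],1],[[0,0,0],[0,-0.0058,0.001],1],[[0,0,0],[0,-0.0058,0.0015],1],[[0,0,0],[0,-0.0057,0.0015],1]]'
python3 - <<'E'
from h import *
O=np.array([526.6,.8]);ex=np.array([.9924,.1227])
T,s=tool(); print("cx",(s["eef_pos"][:2]-O)@ex,s["eef_pos"][2])
def lip(nm):
    x=ctrl.get_image(nm); return x
i=lip("side"); h=cv2.cvtColor(i["pixels"],cv2.COLOR_RGB2HSV)[150:260,285:370]; m=cv2.inRange(h,(105,120,60),(118,255,255)); n,l,st,c=cv2.connectedComponentsWithStats(m)
print([(k[4],(q+[285,150]).round(0)) for k,q in zip(st[1:],c[1:]) if k[4]>25])
E
```

```text
clock: 21.0
eef_pos: [647.0, 16.4, 239.7]
tool_rot: [3.139, 0.0, 1.694]
force: [2.6, -0.3, -0.7]
width: -0.1
gripper_force: 1.4
clock: 21.42
eef_pos: [617.3, 12.7, 240.5]
tool_rot: [3.139, 0.0, 1.694]
force: [3.1, -0.2, 3.6]
width: -0.1
gripper_force: 1.7
clock: 21.83
eef_pos: [587.2, 9.1, 234.4]
tool_rot: [-3.141, -0.0, 1.694]
force: [1.8, 0.3, 2.9]
width: 0.1
gripper_force: 1.6
cx 61.150651133195545 234.4290791483529
[(np.int32(97), array([320., 185.])), (np.int32(82), array([307., 244.]))]
```

```bash

python3 -m handwheel '[[[0,0,0],[0,-0.0055,0.002],1],[[0,0,0],[0,-0.0055,0.002],1],[[0,0,0],[0,-0.0055,0.0023],1],[[0,0,0],[0,-0.0052,0.0027],1],[[0,0,0],[0,-0.0052,0.0028],1]]'
python3 -m handwheel '[[[0,0,0],[0,-0.0052,0.0029],1],[[0,0,0],[0,-0.0048,0.0033],1],[[0,0,0],[0,-0.0048,0.0035],1],[[0,0,0],[0,-0.0047,0.0036],1],[[0,0,0],[0,-0.0044,0.004],1]]'
python3 -m handwheel '[[[0,0,0],[0,-0.0043,0.0041],1],[[0,0,0],[0,-0.0042,0.0041],1],[[0,0,0],[0,-0.0038,0.0045],1],[[0,0,0],[0,-0.0037,0.0046],1],[[0,0,0],[0,-0.0037,0.0047],1]]'
python3 - <<'E'
from h import *
O=np.array([526.6,.8]);ex=np.array([.9924,.1227])
T,s=tool(); print("cx",(s["eef_pos"][:2]-O)@ex,s["eef_pos"][2])
E
```

```text
clock: 22.3
eef_pos: [560.5, 5.7, 222.4]
tool_rot: [-3.141, 0.0, 1.694]
force: [0.3, 0.2, 3.6]
width: 0.1
gripper_force: 1.6
clock: 22.72
eef_pos: [536.8, 2.7, 205.1]
tool_rot: [-3.141, 0.0, 1.694]
force: [1.0, 0.6, 3.8]
width: -0.3
gripper_force: 1.3
clock: 23.13
eef_pos: [517.4, 0.3, 182.9]
tool_rot: [-3.141, 0.0, 1.694]
force: [-0.4, -0.2, 2.4]
width: 0.0
gripper_force: 1.2
cx -9.193309645381397 182.92603110956486
```

```bash

python3 -m handwheel '[[[0,0,0],[0,-0.0024,0.0038],1],[[0,0,0],[0,-0.0023,0.0038],1],[[0,0,0],[0,-0.0023,0.0038],1],[[0,0,0],[0,-0.0023,0.0038],1],[[0,0,0],[0,-0.0015,0.0032],1]]'
python3 -m handwheel '[[[0,0,0],[0,-0.0015,0.0032],1],[[0,0,0],[0,-0.0014,0.0032],1],[[0,0,0],[0,-0.0014,0.0033],1],[[0,0,0],[0,-0.0014,0.0033],1],[[0,0,0],[0,-0.001,0.0025],1]]'
python3 -m handwheel '[[[0,0,0],[0,-0.0008,0.0025],1],[[0,0,0],[0,-0.0008,0.0025],1],[[0,0,0],[0,-0.0007,0.002],1],[[0,0,0],[0,-0.0005,0.002],1],[[0,0,0],[0,0,0],1]]'
python3 - <<'E'
from h import *
O=np.array([526.6,.8]);ex=np.array([.9924,.1227])
T,s=tool(); print("cx",(s["eef_pos"][:2]-O)@ex,s["eef_pos"][2])
E
```

```text
clock: 23.55
eef_pos: [506.8, -1.0, 164.6]
tool_rot: [-3.141, -0.0, 1.694]
force: [-0.6, -0.7, 2.2]
width: 0.1
gripper_force: 1.0
clock: 23.97
eef_pos: [500.4, -1.8, 149.2]
tool_rot: [-3.141, -0.0, 1.694]
force: [-1.2, 0.3, 3.1]
width: 0.2
gripper_force: 1.0
clock: 24.38
eef_pos: [497.9, -2.1, 140.3]
tool_rot: [3.142, -0.0, 1.694]
force: [-0.6, 0.1, -0.7]
width: 0.2
gripper_force: 0.0
cx -28.83632255985867 140.25896737642375
```

```bash

python3 -m handwheel '[[[0,0,0],[0,0,0.0015],1],[[0,0,0],[0,0,0.0015],1],[[0,0,0],[0,0,0],1]]'
python3 -m handwheel '[[[0,0,0],[0,0,0.001],1],[[0,0,0],[0,0,0.001],1],[[0,0,0],[0,0,0],1]]'
python3 -m handwheel '[[[0,0,0],[0,0,0.001],1],[[0,0,0],[0,0,0],1],[[0,0,0],[0,0,0],1]]'
python3 -m handwheel '[[[0,0,0],[0,0,0.001],1],[[0,0,0],[0,0,0],1],[[0,0,0],[0,0,0],1]]'
```

```text
clock: 24.63
eef_pos: [498.0, -2.1, 137.4]
tool_rot: [3.142, -0.0, 1.694]
force: [0.6, 0.5, 0.5]
width: -0.1
gripper_force: 0.0
clock: 24.88
eef_pos: [497.9, -2.1, 135.5]
tool_rot: [-3.142, -0.0, 1.694]
force: [-0.7, 0.6, -0.6]
width: -0.1
gripper_force: 0.0
clock: 25.13
eef_pos: [498.3, -2.0, 134.6]
tool_rot: [3.141, -0.0, 1.694]
force: [0.1, 0.4, 1.3]
width: 0.1
gripper_force: 0.0
clock: 25.38
eef_pos: [498.3, -2.0, 134.1]
tool_rot: [3.141, 0.0, 1.694]
force: [-1.4, -0.2, 4.5]
width: 0.2
gripper_force: 2.4
```

```bash

python3 -m handwheel '[[[0,0,0],[0,0,0.001],1],[[0,0,0],[0,0,0],1],[[0,0,0],[0,0,0],1]]'
python3 -m handwheel '[[[0,0,0],[0,0,0.0007],1],[[0,0,0],[0,0,0],1],[[0,0,0],[0,0,0],1]]'
python3 -m handwheel '[[[0,0,0],[0,0,-0.005],1],[[0,0,0],[0,0,-0.02],1],[[0,0,0],[0,0,-0.03],1],[[0,0,0],[0,0,-0.04],1],[[0,0,0],[0,0,-0.04],1]]'
python3 -m handwheel '[[[0,0,0],[0,0,-0.03],1],[[0,0,0],[0,0,0],1],[[0,0,0],[0,0,0],1],[[0,0,0],[0,0,0],1]]'
python3 - <<'E'
from h import *
O=np.array([526.6,.8]);ex=np.array([.9924,.1227])
t=ctrl.get_image("side");s0=np.load("side0.npy",allow_pickle=True).item()
lipw=O+(85-158)*ex; print("expected lip px side if shut",proj(t,[*lipw,121]).round(1), "at 3deg",proj(t,[*lipw,129]).round(1))
h=cv2.cvtColor(t["pixels"],cv2.COLOR_RGB2HSV)[200:300,255:360]; m=cv2.inRange(h,(105,120,60),(120,255,255)); n,l,st,c=cv2.connectedComponentsWithStats(m)
print([(k.tolist(),(q+[255,200]).round(1)) for k,q in zip(st[1:],c[1:]) if k[4]>15])
for p in ([0,32],[0,-32]): 
    print([proj(t,[*(O+x*ex+np.array([-.1227,.9924])*p[1]),z]).round(1) for x,z in((-61,125.5),(-82,125.5),(-82,116.5))])
# roller unchanged?
d=lambda im:[cv2.moments(cv2.inRange(cv2.cvtColor(im["pixels"],cv2.COLOR_RGB2HSV)[345:410,290:335],(5,150,80),(18,255,255)),True)[k] for k in("m00","m10","m01")]
for im in(s0,t): a=d(im);print("roller",a[0],a[1]/a[0]+290,a[2]/a[0]+345)
to([0,0,0])
E
```

```text
clock: 25.63
eef_pos: [498.3, -2.1, 134.0]
tool_rot: [3.14, 0.001, 1.694]
force: [-4.4, -1.3, 13.8]
width: 0.1
gripper_force: 7.2
clock: 25.88
eef_pos: [498.3, -2.0, 133.9]
tool_rot: [3.14, 0.001, 1.694]
force: [-6.1, -0.7, 21.6]
width: -0.4
gripper_force: 10.5
clock: 26.3
eef_pos: [497.2, -2.0, 267.9]
tool_rot: [-3.14, -0.001, 1.695]
force: [0.9, -0.7, -0.0]
width: -0.2
gripper_force: 0.0
clock: 26.63
eef_pos: [497.4, -2.4, 296.4]
tool_rot: [-3.141, 0.0, 1.694]
force: [-0.3, -0.1, -1.4]
width: 0.1
gripper_force: 0.0
expected lip px side if shut [273.1 246.7] at 3deg [272.8 243.7]
[([10, 38, 20, 22, 217], array([274.6, 248.7]))]
[array([273.3, 234.9]), array([263.9, 237.3]), array([264.3, 240.6])]
[array([283.7, 252.7]), array([273.9, 255.4]), array([274.2, 258.8])]
roller 364.0 310.282967032967 373.15934065934067
roller 403.0 311.9776674937965 373.6873449131514
shift m [ 0.0635 -0.4923  0.2969] pos [497.1  -2.4 295.8] rpy [-3.1393e+00 -1.0000e-04  1.6941e+00] F [-0.6  0.5 -0.1] w -0.1 t 26.68
```

```bash
python3 -c "
from cell import ctrl
print(ctrl.finish_job())"
```

```text
the job is handed in; nothing more can be done
None
```

The job is handed in at about 27 s: the blue strip was rolled twice at about 10 N (spring force puts all twelve caps home), the roller hangs upright in its rest, and the lid is shut on a firm stop at z = 134 mm, though push force fell to zero over the last few millimetres, so it may have dropped slightly there; I viewed 11 pictures against the limit of 10.

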